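# Find the unbolted hatch of the bench waste bin and push it open

### The arm

A 6-joint arm with a two-finger parallel gripper is mounted at the origin on a cart in front of the work surface, level with it; the furniture and walls round the work are solid. World frame = base frame: x ahead of the robot, y to its left, z up, the work surface at z = 0. Lengths are in m, angles in degrees, forces in N, time in s.
With the tool pointing down it reaches from about 0.375 to 0.75 m from the base axis. Payload 9 kg.
Tool frame: the origin (TCP) lies where the fingers leave the gripper's body, on its centre line; the fingertips stand 73 mm ahead of it and the grasp point (between the pads) lies 54 mm ahead of it (robot.tip_reach is the distance from the TCP to the fingertips, in m); z points along the fingers, y is the line along which they close (so a half turn about z gives the same grasp; the last joint's range is limited). The gripper opens to 85 mm and grips with 20 to 120 N. Pads are 22 mm wide; open, the fingers measure 114 mm over their backs; the gripper's body (76 mm by 85 mm) begins 54 mm behind the grasp point. The pads swing forward as they close: fully open they stand 13 mm farther back than shut.
Start: joints at [-12.473, 5.964, 5.575, 89.605, 0, 77.527], TCP at [0.6, 0, 0.304] pointing down, gripper open.
Joint ranges: [-171.21, 171.21], [-48.23, 106.86], [-62.78, 66.21], [-105.2, 120.99], [-86.42, 89.51], [-180, 180]. Speed limits (degrees/s): [127.2, 127.2, 147.25, 180, 180, 180].

### API

Orientations are given as [roll, pitch, yaw] about the fixed x, y, z axes, in that order (R = Rz(yaw) Ry(pitch) Rx(roll)).
In Python, from plant import robot gives the robot as it stands. Calls block until the motion is done:
- robot.move_pose(position, orientation): joint-space move of the TCP to a pose.
- robot.line_to(position, vel=0.15, rotation=None, guard=None): straight line of the TCP; rotation=None keeps the orientation; vel is the mean speed in m/s. With guard (N) it stops when the force on the tool has changed by that much, and returns True; else False.
- robot.goto_joints(angles): joint-space move.
- robot.set_gripper(opening): finger opening in m; the grip force is fixed at half the most; returns when the fingers have stopped.
- robot.pause(seconds).
- robot.ik(position, orientation): joint angles nearest the present ones, or None.
- robot.observe(): the state.
- robot.grab_frame(name): name is "scene" or "side" or "wrist"; returns the picture (384x512x3 uint8, blue, green, red); there is no depth.
- robot.get_calibration(name): a dict with "vertical_fov" (degrees; the focal length in pixels is half the picture's height over the tangent of half this angle, whatever the lens; pixels are square), "cx", "cy" (the principal point, pixels), "rvec" (rotation vector, rad) and "tvec" (3), from world to camera coordinates, as OpenCV has them. Camera axes: x right, y down, z forward; pixel columns grow to the right and rows downward; lengths in m; the calibration is good to about 2 mm. The wrist camera is an equidistant fisheye: a pixel r from the principal point sees the ray r / f radians off the axis. A picture is of the moment at which its call begins: read the wrist's pose just before it. get_calibration takes no time and is no camera call; for the wrist camera it gives the pose at the moment of the call.
A pose or a line that the arm cannot do raises robot.IKError and nothing moves.
- robot.job_done(): hands the job in; it is judged then, once.
The state is a dict: "time": time; "q": joint angles; "qvel": joint speeds; "joint_torque": joint torques, N m; "tool_pos": TCP position; "tcp_rot": TCP orientation; "ft_force": force on the tool from outside, world axes, zero at the start; "torque": the same for the moment, N m; "gripper_width": finger opening in m; "gripper_force": force on a finger pad.
Only numpy, scipy, OpenCV 4.12 (cv2) and the standard library are available. Lean on these libraries where they do the work, as an engineer would, in place of code of your own. Each camera call takes 0.05 s, during which the arm holds its last target. There are 200 camera calls.

### The job

Three of the four hatches in the top of the waste bin are bolted from inside and one is not: press down on the ribbed end of the hatches, without forcing them, to find the one that rocks, then push that one open to 45 degrees or more and leave it standing open. Nothing needs to be gripped; do not pick up or shift the bottles, the tip box or the timer.

Things in the scene. Friction and masses are not known exactly. Their poses are not given: they have to be found in the camera images.
- bin: Grey bench waste bin, fixed to the table: a box 116 deep (x) x 312 wide (y) x 90 high, with four hatches in a row along y, flush in its top. Origin: centre of its underside; z up, x away from the robot's side, y along the row. Each hatch covers a well of its own, 92 x 64 at the mouth and 81 deep (an unbolted hatch's is free to 60 deep), with solid rims 10 wide between hatches.
- hatch_1 (a joint): Tilt (rad) of the hatch that is leftmost (towards the bin's +y end): 0 = shut; grows as its near end (the bin's -x end, towards the robot) goes down into the well and its far end rises; stop at 1.1. The stiff hinge stays where it is left and takes about 2.5 N at the ribs. A bolted hatch stops below 0.1; only an unbolted one goes farther.
- hatch_1_pad (a point): Pressing point amid three ribs on top of the hatch that is leftmost (towards the bin's +y end): a plate 88 (x) x 60 (y) x 5 pivoted along y across its middle. The point is 28 to the robot's side of the pivot, 16 from the near edge, 90 above the table when shut; moves with the hatch. Pressed straight down here, a tip 22 wide along x tilts it to 0.75 at about 16 below the bin's top, 1.0 at about 27.
- hatch_2 (a joint): Tilt (rad) of the hatch that is second from the left: 0 = shut; grows as its near end (the bin's -x end, towards the robot) goes down into the well and its far end rises; stop at 1.1. The stiff hinge stays where it is left and takes about 2.5 N at the ribs. A bolted hatch stops below 0.1; only an unbolted one goes farther.
- hatch_2_pad (a point): Pressing point amid three ribs on top of the hatch that is second from the left: a plate 88 (x) x 60 (y) x 5 pivoted along y across its middle. The point is 28 to the robot's side of the pivot, 16 from the near edge, 90 above the table when shut; moves with the hatch. Pressed straight down here, a tip 22 wide along x tilts it to 0.75 at about 16 below the bin's top, 1.0 at about 27.
- hatch_3 (a joint): Tilt (rad) of the hatch that is third from the left: 0 = shut; grows as its near end (the bin's -x end, towards the robot) goes down into the well and its far end rises; stop at 1.1. The stiff hinge stays where it is left and takes about 2.5 N at the ribs. A bolted hatch stops below 0.1; only an unbolted one goes farther.
- hatch_3_pad (a point): Pressing point amid three ribs on top of the hatch that is third from the left: a plate 88 (x) x 60 (y) x 5 pivoted along y across its middle. The point is 28 to the robot's side of the pivot, 16 from the near edge, 90 above the table when shut; moves with the hatch. Pressed straight down here, a tip 22 wide along x tilts it to 0.75 at about 16 below the bin's top, 1.0 at about 27.
- hatch_4 (a joint): Tilt (rad) of the hatch that is rightmost (towards the bin's -y end): 0 = shut; grows as its near end (the bin's -x end, towards the robot) goes down into the well and its far end rises; stop at 1.1. The stiff hinge stays where it is left and takes about 2.5 N at the ribs. A bolted hatch stops below 0.1; only an unbolted one goes farther.
- hatch_4_pad (a point): Pressing point amid three ribs on top of the hatch that is rightmost (towards the bin's -y end): a plate 88 (x) x 60 (y) x 5 pivoted along y across its middle. The point is 28 to the robot's side of the pivot, 16 from the near edge, 90 above the table when shut; moves with the hatch. Pressed straight down here, a tip 22 wide along x tilts it to 0.75 at about 16 below the bin's top, 1.0 at about 27.
- small_bottle: Small white bottle with a coloured cap, 28 across x 70 high, standing beside the right end of the bin; origin at the centre of its foot. To be left alone.
- buffer_bottle: White bottle 62 across x 120 high standing behind the bin; origin at the centre of its foot. To be left alone.
- tip_box: Clear box of pipette tips, 77 x 113 x 83 high, behind the bin; origin at the centre of its underside. To be left alone.
- lab_timer: White timer 61 x 65 x 18 high lying at the left of the table; origin at the centre of its underside. To be left alone.

How it is judged (in metres and radians):
At the end, for the whole second after the job is handed in: One hatch stands tilted by more than 0.75 rad and at rest, the other three at less than 0.15 rad, and the two bottles, the tip box and the timer are within 20 mm of where they were (((value of joint hatch_1 above 0.75 rad and velocity of joint hatch_1 between -0.1 and 0.1 rad/s and value of joint each of hatch_2, hatch_3, hatch_4 below 0.15 rad) or (value of joint hatch_2 above 0.75 rad and velocity of joint hatch_2 between -0.1 and 0.1 rad/s and value of joint each of hatch_1, hatch_3, hatch_4 below 0.15 rad) or (value of joint hatch_3 above 0.75 rad and velocity of joint hatch_3 between -0.1 and 0.1 rad/s and value of joint each of hatch_1, hatch_2, hatch_4 below 0.15 rad) or (value of joint hatch_4 above 0.75 rad and velocity of joint hatch_4 between -0.1 and 0.1 rad/s and value of joint each of hatch_1, hatch_2, hatch_3 below 0.15 rad)) and distance of each of small_bottle, buffer_bottle, tip_box, lab_timer from where it was at the start of the episode below 0.02 m); the robot touches nothing.
It fails at once if a hatch or the bin is forced (more than 60 N) (contact force between the arm and bin above 60 N).
It fails at once if a hatch or the bin is forced by the fingers (more than 60 N) (contact force between the fingers and bin above 60 N).
It fails at once if a bystander is moved by more than 20 mm or lifted (distance of any of small_bottle, buffer_bottle, tip_box, lab_timer from where it was at the start of the episode above 0.02 m).
It also fails if it takes over 45 s, if anything falls off the work surface, if the arm or the gripper's body presses on something with over 40 N, if the wrist force passes 120 N, or if a joint passes its speed limit or range.

## Working session

There is one attempt and no reset: what is moved stays moved. The work goes in short steps, each a Python script; the robot and the scene stay as the last script left them, time stands still between calls to the robot, and variables do not carry over. Pictures are saved under pics/ and viewed, at most 10 in all, crops included, and the job is handed in when it is done.

```bash
mkdir -p pics; python3 - <<'E'
from plant import robot
import cv2
for n in ("scene","side","wrist"):
    c=robot.get_calibration(n); print(n,c)
    cv2.imwrite(f"pics/{n}0.png",robot.grab_frame(n))
o=robot.observe(); print(o["time"],o["tcp_rot"],o["tool_pos"],o["ft_force"])
E
```

```text
scene {'vertical_fov': 49.134570582962, 'cx': 253.73533483543656, 'cy': 190.16779856060305, 'rvec': array([ 0.30733973, -2.87388848,  0.99880706]), 'tvec': array([0.55068178, 0.13607842, 1.36773584])}
side {'vertical_fov': 53.47065459299917, 'cx': 248.91229363622713, 'cy': 196.98038518868427, 'rvec': array([ 2.06692541, -0.13276905,  0.0958222 ]), 'tvec': array([-0.53986186,  0.1079647 ,  1.00830509])}
wrist {'vertical_fov': 65.70646984690485, 'cx': 253.07744186026218, 'cy': 187.77701445492625, 'rvec': array([-2.83177761e+00, -1.53595956e-03,  1.58693548e-03]), 'tvec': array([-0.59906536, -0.04008001,  0.38127499])}
0.15 [-1.79941066e+02 -1.24186935e-02  8.99970032e+01] [5.99810499e-01 4.29328920e-05 3.03291991e-01] [ 0.27218846 -0.07071813 -0.09978648]
```

View pics/scene0.png

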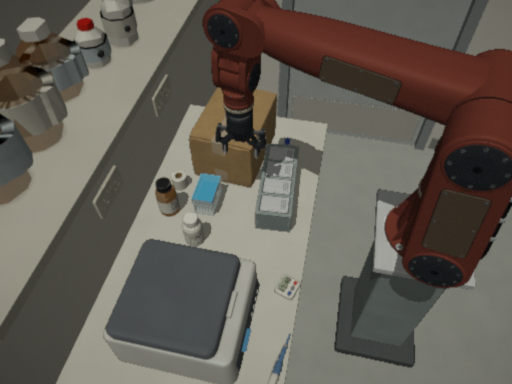

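View pics/wrist0.png

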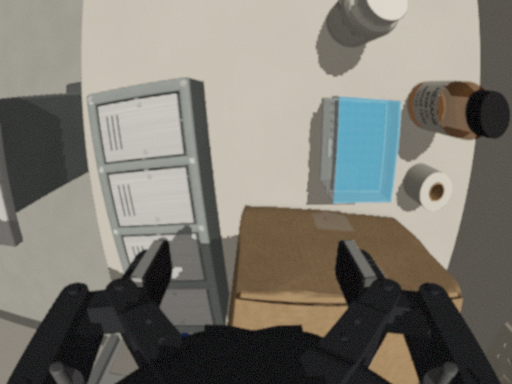

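The scene view shows the bin on the near side of the table, a tall cardboard box just beyond its right end, and the bottles and tip box behind. In the wrist view the bin's top runs from (89,95)/(182,80) down to about y=330, with ribs at about (113,122), (120,187) and (133,248). I'll enlarge the wrist view and check the side view.

```bash
cat > h.py <<'E'
import numpy as np, cv2
def ray(c,uv):
    f=192/np.tan(np.radians(c["vertical_fov"])/2)
    R=cv2.Rodrigues(np.array(c["rvec"]))[0]; C=-R.T@c["tvec"]
    d=np.array([(uv[0]-c["cx"])/f,(uv[1]-c["cy"])/f])
    if c.get("fish"):
        r=np.linalg.norm(d); v=np.r_[np.sin(r)*d/r,np.cos(r)]
    else: v=np.r_[d,1]
    return C,R.T@v
def at_z(c,uv,z):
    C,d=ray(c,uv); return C+d*(z-C[2])/d[2]
def proj(c,P):
    f=192/np.tan(np.radians(c["vertical_fov"])/2)
    p=cv2.Rodrigues(np.array(c["rvec"]))[0]@P+c["tvec"]
    if c.get("fish"):
        r=np.hypot(p[0],p[1]); k=np.arctan2(r,p[2])/r
    else: k=1/p[2]
    return np.array([c["cx"]+f*k*p[0],c["cy"]+f*k*p[1]])
E
python3 - <<'E'
import cv2
w=cv2.imread("pics/wrist0.png")[60:340,70:250]; s=cv2.imread("pics/side0.png")
w=cv2.resize(w,None,fx=2,fy=2,interpolation=cv2.INTER_CUBIC)
cv2.imwrite("pics/w2.png",w)
E
```

```text
(no output)
```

View pics/w2.png

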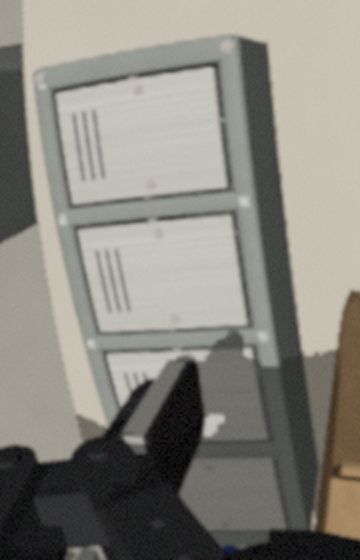

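View pics/side0.png

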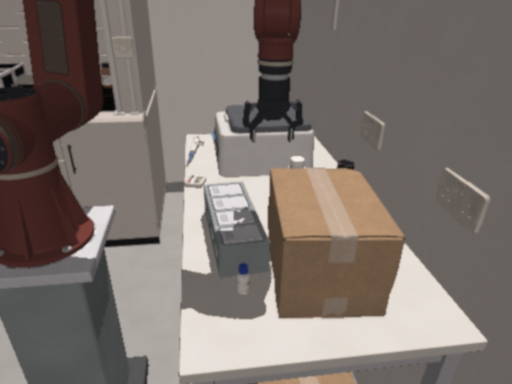

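```bash
cat >> h.py <<'E'
def fitbin(c,obs):
    from scipy.optimize import least_squares
    def w(p,L): 
        a=p[2]; return np.array([p[0]+np.cos(a)*L[0]-np.sin(a)*L[1],p[1]+np.sin(a)*L[0]+np.cos(a)*L[1],.09])
    f=lambda p: np.concatenate([proj(cc,w(p,L))-uv for cc,L,uv in obs])
    r=least_squares(f,[.5,0,0],loss="soft_l1"); return r.x,f(r.x).reshape(-1,2),w
E
cat > fit.py <<'E'
from plant import robot
from h import *
c=robot.get_calibration("wrist"); c["fish"]=1; s=robot.get_calibration("side")
Y=[.111,.037,-.037,-.111]
m=lambda x,y:np.array([70+x/2,60+y/2])
def cor(i): return [(-.046,Y[i]+.032),(.046,Y[i]+.032),(.046,Y[i]-.032),(-.046,Y[i]-.032)]
obs=[(c,L,m(*p)) for i,ps in ((0,[(53,91),(215,66),(230,188),(70,206)]),(1,[(76,227),(233,212),(249,326),(96,334)])) for L,p in zip(cor(i),ps)]
obs+=[(c,(-.028,Y[0]),m(88,146)),(c,(-.028,Y[1]),m(112,280)),(c,(-.058,.156),m(36,72)),(c,(.058,.156),m(240,38))]
p,r,w=fitbin(c,obs); print(p,np.degrees(p[2])); print(r.round(1))
print([w(p,(-.028,y)).round(3) for y in Y])
print("side corners pred",[proj(s,w(p,L)).round() for L in ((-.058,.156),(.058,.156),(.058,-.156),(-.058,-.156))])
for z in (0,): print("box bottom near-left",at_z(s,(277,300),0),at_z(s,(385,308),0))
for z in (.15,.2,.25): print(z,at_z(s,(278,235),z),at_z(s,(272,170),z),at_z(c,(246,207),z),at_z(c,(238,300),z))
E
python3 fit.py
```

```text
[ 0.49158246 -0.06196993  0.0685579 ] 3.928078061087816
[[-0.4 -0.4]
 [ 1.1 -0.9]
 [ 0.4  2.5]
 [-0.3  1.3]
 [-1.6 -0.3]
 [ 0.1  0.2]
 [ 0.3  1.6]
 [ 0.1  0.3]
 [ 0.5 -0.2]
 [ 0.1  0.3]
 [-2.6 -1.1]
 [-0.4 -1.6]]
[array([0.456, 0.047, 0.09 ]), array([ 0.461, -0.027,  0.09 ]), array([ 0.466, -0.101,  0.09 ]), array([ 0.471, -0.175,  0.09 ])]
side corners pred [array([203., 184.]), array([243., 181.]), array([269., 242.]), array([217., 248.])]
box bottom near-left [ 0.56456127 -0.30126787  0.        ] [ 0.78513885 -0.35211977  0.        ]
0.15 [ 0.56467851 -0.27509033  0.15      ] [0.61176395 0.0358795  0.15      ] [ 0.5935838  -0.00972879  0.15      ] [ 0.58500365 -0.10597476  0.15      ]
0.2 [ 0.54746388 -0.34687629  0.2       ] [ 0.58912308 -0.07174338  0.2       ] [0.59489833 0.00992663 0.2       ] [ 0.58822751 -0.06490192  0.2       ]
0.25 [ 0.53024925 -0.41866226  0.25      ] [ 0.56648221 -0.17936626  0.25      ] [0.59621287 0.02958205 0.25      ] [ 0.59145137 -0.02382908  0.25      ]
```

The fit is good to about 2 mm: bin at (0.492, -0.062), yaw 3.9°. The cardboard box is about 0.16 high and starts at x≈0.57. I'll close the fingers, turn the closing line along y with the camera towards the robot, and probe hatch 1 under guard.

```bash
cat > probe.py <<'E'
from plant import robot
import sys, numpy as np
PAD=[(.456,.047),(.461,-.027),(.466,-.101),(.471,-.175)]
R=[180,0,182]
TR=robot.tip_reach
def probe(i):
    x,y=PAD[i]; up=[x,y,.115+TR]
    robot.line_to(up,vel=.15) if robot.observe()["tool_pos"][2]<.25 else (robot.move_pose([x,y,.27],R),robot.line_to(up))
    hit=robot.line_to([x,y,.083+TR],vel=.02,guard=10)
    o=robot.observe(); print(i+1,"hit",hit,"tip z",round(o["tool_pos"][2]-TR,4),"F",o["ft_force"].round(1),"t",round(o["time"],1),flush=True)
    if hit: robot.line_to(up,vel=.1)
    return hit
E
python3 - <<'E'
from probe import *
print(TR); robot.set_gripper(0); print(robot.tip_reach,robot.observe()["gripper_width"])
print(robot.ik([*PAD[0],.16],R),robot.ik([*PAD[3],.16],R))
print(probe(0))
E
```

```text
0.0726
0.0726 -0.0002772165562333138
[-10.53747388 -18.28203481 -32.06746839  76.21456642   0.
 -12.53747388] [-35.32987421  -9.89899833 -24.94691763  74.9520807    0.
 -37.32987421]
1 hit True tip z 0.0893 F [-1.7  0.9  6.5] t 4.2
True
```

```bash
python3 - <<'E'
from probe import *
for i in (1,2,3):
    if not probe(i): break
E
```

```text
2 hit True tip z 0.0893 F [-1.4  0.7  5.6] t 6.4
3 hit False tip z 0.0832 F [2.3 0.2 4.2] t 9.2
```

Hatches 1 and 2 stop at the top; hatch 3 gives. I'll push it on down, retract and look.

```bash
python3 - <<'E'
from probe import *
import cv2
x,y=PAD[2]
h=robot.line_to([x,y,.064+TR],vel=.03,guard=25)
o=robot.observe(); print(h,o["tool_pos"]-[0,0,TR],o["ft_force"].round(1),o["time"])
robot.line_to([x,y,.30],vel=.12)
print(robot.observe()["time"])
cv2.imwrite("pics/side1.png",cv2.resize(robot.grab_frame("side")[140:300,170:330],None,fx=3,fy=3,interpolation=cv2.INTER_CUBIC))
E
```

```text
False [ 0.46573579 -0.10089008  0.06365815] [-0.5 -0.4  0.5] 10.0333
11.5417
```

View pics/side1.png

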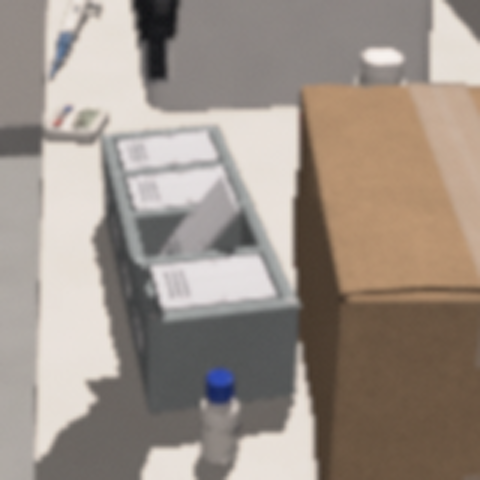

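Hatch 3 stands open, its raised far end at crop (222,180)–(238,212) (full picture about (244,200)–(249,211)). I'll check the tilt against the model.

```bash
python3 - <<'E'
from plant import robot
from h import *
s=robot.get_calibration("side"); p=(.4916,-.062,.0686); a=p[2]
for t in (.6,.75,.85,.95,1.05):
    out=[]
    for yy in (-.007,-.067):
        for d in (.044,-.044):
            X=d*np.cos(t); out.append(((proj(s,np.array([p[0]+np.cos(a)*X-np.sin(a)*yy,p[1]+np.sin(a)*X+np.cos(a)*yy,.0875+d*np.sin(t)]))-[170,140])*3).round())
    print(t,*out)
E
```

```text
0.6 [230. 186.] [145. 244.] [244. 222.] [155. 283.]
0.75 [225. 181.] [150. 249.] [239. 217.] [160. 288.]
0.85 [221. 178.] [154. 251.] [236. 214.] [164. 291.]
0.95 [217. 175.] [158. 254.] [231. 211.] [169. 293.]
1.05 [213. 173.] [162. 256.] [227. 209.] [173. 295.]
```

The tilt estimate of about 0.8–0.95 is too close to the limit. I'll press again, a little deeper, and watch where contact occurs.

```bash
python3 - <<'E'
from probe import *
import cv2
x,y=PAD[2]
robot.line_to([x,y,.085+TR],vel=.15); print(robot.observe()["ft_force"].round(1))
for z in (.075,.070,.066,.063,.061,.059):
    h=robot.line_to([x,y,z+TR],vel=.03,guard=15)
    o=robot.observe(); print(z,h,round(o["tool_pos"][2]-TR,4),o["ft_force"].round(1),round(o["time"],1))
    if h: break
robot.line_to([x,y,.18],vel=.12); robot.line_to([x-.03,y+.1,.30],vel=.2)
print(robot.observe()["time"])
cv2.imwrite("pics/side2.png",cv2.resize(robot.grab_frame("side")[170:250,200:280],None,fx=6,fy=6,interpolation=cv2.INTER_CUBIC))
E
```

```text
[ 0.5 -0.1  0.2]
0.075 False 0.0748 [ 0.5 -0.5  1. ] 13.2
0.07 False 0.0697 [ 0.2 -0.6  0.5] 13.5
0.066 False 0.0657 [0.  0.5 0.9] 13.8
0.063 False 0.0628 [-0.1 -0.1 -0.6] 14.0
0.061 False 0.0609 [-1.  -0.8  0.8] 14.3
0.059 False 0.0588 [-0.4  0.2  0.7] 14.5
16.0167
```

View pics/side2.png

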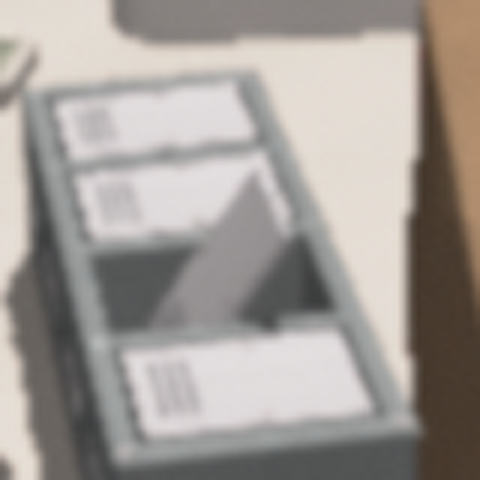

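The left edge of the open plate runs from (258,170) to (150,320), slope ratio 0.72, which the model puts at about 0.95 rad. The other hatches look shut. I'll make one independent check with the wrist camera before handing in.

```bash
python3 - <<'E'
from plant import robot
from h import *
c=robot.get_calibration("wrist"); c["fish"]=1
im=robot.grab_frame("wrist"); p=(.4916,-.062,.0686); a=p[2]
W=lambda X,yy,z: np.array([p[0]+np.cos(a)*X-np.sin(a)*yy,p[1]+np.sin(a)*X+np.cos(a)*yy,z])
im=cv2.resize(im,None,fx=1.5,fy=1.5,interpolation=cv2.INTER_CUBIC)
for L in ((-.058,.156),(.058,.156),(.058,-.156),(-.058,-.156)): cv2.circle(im,tuple((proj(c,W(*L,.09))*1.5).astype(int)),3,(255,0,0),1)
for t,col in ((.75,(0,0,255)),(.95,(0,255,0)),(1.1,(255,0,255))):
    q=[tuple((proj(c,W(.044*np.cos(t),yy,.0875+.044*np.sin(t)))*1.5).astype(int)) for yy in (-.007,-.067)]
    for k in q: cv2.circle(im,k,2,col,-1)
cv2.imwrite("pics/w3.png",im)
E
```

```text
(no output)
```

View pics/w3.png

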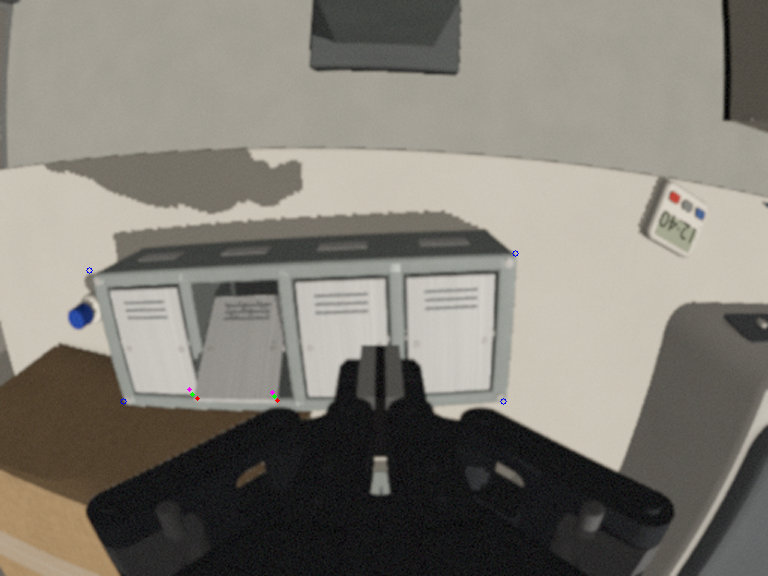

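The wrist view shows hatch 3 open and the rest shut, but its far edge is a weak measure of tilt, sitting near both 0.75 and 0.95. To gain margin I'll press again 5 mm closer to the pivot until it meets the stop, under guard.

```bash
python3 - <<'E'
from probe import *
import cv2
x,y=PAD[2]; x+=.005; y-=.002
robot.line_to([x,y,.19],vel=.2); robot.line_to([x,y,.085+TR],vel=.1); print(robot.observe()["ft_force"].round(1))
for z in (.078,.074,.070,.067,.064,.062):
    h=robot.line_to([x,y,z+TR],vel=.02,guard=10)
    o=robot.observe(); print(z,h,round(o["tool_pos"][2]-TR,4),o["ft_force"].round(1),round(o["time"],1),flush=True)
    if h: break
robot.line_to([x,y,.18],vel=.12); robot.line_to([x-.03,y+.12,.30],vel=.2)
print(robot.observe()["time"])
cv2.imwrite("pics/side3.png",cv2.resize(robot.grab_frame("side")[170:250,200:280],None,fx=6,fy=6,interpolation=cv2.INTER_CUBIC))
E
```

```text
[-0.4 -0.2 -0.3]
0.078 False 0.078 [-0.2 -0.8  0.1] 18.0
0.074 False 0.0738 [-0.1 -0.6  0.4] 18.4
0.07 False 0.0698 [ 0.5 -1.6  0.2] 18.7
0.067 False 0.0668 [ 0.1 -1.   0.1] 19.0
0.064 False 0.0639 [-0.9 -0.5 -0. ] 19.3
0.062 False 0.0619 [-0.4  0.3  1. ] 19.6
21.0917
```

View pics/side3.png

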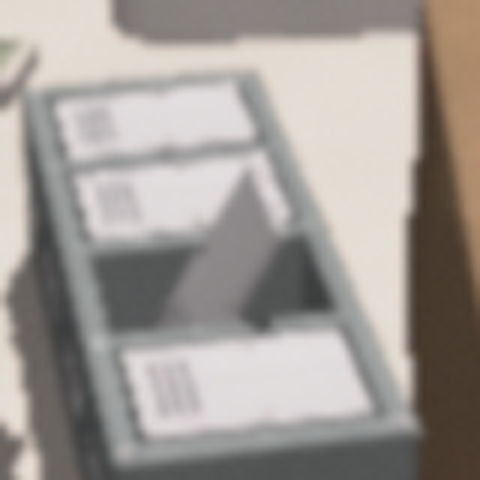

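The plate now stands steeper: its edge runs from (250,168) to (165,320), ratio 0.56, so about 1.05 rad. The other hatches are flat, and the arm is clear at 0.30 m. Handing in.

```bash
python3 -c "
from plant import robot
print(robot.job_done())"
```

```text
the job is handed in; nothing more can be done
None
```

Hatch 3 (third from the left) was the one that rocked; I pushed it open to about 1.05 rad (estimated from the images) and handed in the job at about 21 s, without testing hatch 4 or seeing the verdict.

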